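# Clamp a channel piece in the crank clamp

## Task

Lay the loose bright channel piece flat on the bed of the green crank clamp, open side up and lengthwise between its two rubber jaws, and let go of it. Then take the crank by its black grip and turn it clockwise (seen from above) at a steady, unhurried pace of about five seconds a turn, through the heavy spot in each turn without letting the grip jerk or race away, until the crank comes up firmly against its end stop: lean on it there for a moment with clearly more push than the heavy spots needed, about 15 N, but never force it beyond 20 N. Ease the crank back until it is slack before you let go, and leave the piece clamped by its ends, flat on the bed, and the other things on the bench undisturbed.

Things in the scene. Friction and masses are not known exactly. Their poses are not given: they have to be found in the camera images.
- channel_center (a point): Centre (half-way up) of the loose bright folded steel channel piece: 36 mm wide (x), 104 mm long (y), 26 mm tall, walls about 4 mm, open side up (z), 0.2 kg. Lies on the bench.
- channel: The same channel piece; origin at the centre of its underside.
- nest (a point): Where the piece belongs, its length along y: point on top of the clamp's steel bed (30 mm above the bench) midway between the jaws. Clamp axes: y along the clamp from the fixed jaw (-y) to the crank (+y), x across, z up. Fixed jaw's face at y = -56 mm; the piece has 3 to 9 mm to spare at each end. Jaws are 60 to 90 mm wide, 44 mm tall above the bed, which is open at both x sides.
- jaw_face (a point): Back of the moving jaw's sprung rubber pad, 10 mm behind the pad's face, 25 mm above the bed. The crank drives it towards the fixed jaw by only 6 mm a turn, from y = +65 to +71 mm from the nest to its home at +54 to +57 mm, depending on how the jaw is set on its ram, so it does not tell the crank angle of the stop: that must be felt. The pad (4 N/mm) is pressed in 1 to 4 mm by the piece.
- crank_axis (a point): Point on the crank's upright axis at half the height of the black grip (159 mm above the bench); axes as nest, 216 mm from it along y. The clamp is bolted down. All but the grip stays below 140 mm.
- grip (a point): Middle of the crank's upright black grip, a cylinder 26 mm in diameter, from 134 to 184 mm above the bench, free to turn on its pin, 60 mm from the crank axis; the crank arm lies just below it. The crank starts at any angle and turns clockwise seen from above. The stop comes after 1.8 to 2.4 turns, at an angle that is not marked and differs each time.
- knob: The same black grip; origin at the centre of its underside; it turns freely, so its yaw means nothing. Pushes needed at the grip: about 1 N when light; once a turn, over about a third of a turn (place unmarked), a sprung lobe takes up to about 7 N and then drives the crank onwards; at the stop the push rises by 7 N per cm of travel (sprung hub).
- crank (a joint): Twist of the sprung hub between crank and shaft, rad: 0 slack, positive while the crank is pushed clockwise against resistance; 2.5 N m per rad, so 0.1 rad is about 4 N at the grip. Up to about 0.2 at the heavy spots; 0.36 is a 15 N push; 0.55 is too much.
- tape: Bystander, leave alone: yellow and black tape measure standing on its base, 32x82x66 mm; origin at the centre of its underside.
- square: Bystander, leave alone: steel try square lying flat, 92x166x18 mm; origin at the centre of its underside.
- jaw: The green moving jaw block with its sprung rubber pad; axes as the nest. Its origin lies level with the pad's face, at bench height.
Not all that is in view belongs to the job. What is shaped like the channel but brown is not meant.

How it is judged:
On the way, in this order (a step that is already met when the one before it is completed fails the run):
1. the channel piece lies on the bed lengthwise between the jaws, let go, before the jaw is home (x of channel_center in the frame of nest between -0.015 and 0.015 m and y of channel_center in the frame of nest between -0.012 and 0.012 m and z of channel_center in the frame of nest between 0.006 and 0.02 m and angle between channel_center's own z axis and vertical below 0.12 rad and angle between the y axis of channel_center and the y axis of nest, either way round below 0.12 rad and contact force between the fingers and channel below 0.3 N and linear speed of channel below 0.02 m/s and not (y of jaw_face in the frame of nest below 0.0585 m)), for 0.2 s.
2. with the piece between the jaws the jaw is home and the crank is leaned on firmly at its stop (hub twist over 0.26 rad, 11 N at the grip) (x of channel_center in the frame of nest between -0.015 and 0.015 m and y of channel_center in the frame of nest between -0.012 and 0.012 m and z of channel_center in the frame of nest between 0.006 and 0.02 m and angle between channel_center's own z axis and vertical below 0.12 rad and angle between the y axis of channel_center and the y axis of nest, either way round below 0.12 rad and y of jaw_face in the frame of nest below 0.0585 m and value of joint crank above 0.26 rad), for 0.2 s.
At the end, for the whole second after the job is handed in: The channel piece lies flat on the bed in line with the clamp (0.12 rad each), its centre within 15 mm of the nest across and 12 mm along the clamp, clamped with over 4 N; the moving jaw is home (within 58 mm of the nest); the crank is slack (hub twist within 0.1 rad), still and let go (x of channel_center in the frame of nest between -0.015 and 0.015 m and y of channel_center in the frame of nest between -0.012 and 0.012 m and z of channel_center in the frame of nest between 0.006 and 0.02 m and angle between channel_center's own z axis and vertical below 0.12 rad and angle between the y axis of channel_center and the y axis of nest, either way round below 0.12 rad and y of jaw_face in the frame of nest below 0.0585 m and contact force between the fingers and channel below 0.3 N and linear speed of each of channel, knob below 0.02 m/s and contact force between jaw and channel above 4 N and value of joint crank between -0.1 and 0.1 rad and contact force between the fingers and knob below 0.3 N); the robot touches nothing.
It fails at once if the crank is forced: hub twist over 0.55 rad (23 N at the grip) (value of joint crank above 0.55 rad).
It fails at once if the grip races or jerks: faster than 0.3 m/s (linear speed of knob above 0.3 m/s).
It fails at once if a bystander is pushed more than 30 mm (distance of any of tape, square from where it was at the start of the episode above 0.03 m).
It also fails if it takes over 72 s, if anything falls off the work surface, if the arm or the gripper's body presses on something with over 40 N, if the wrist force passes 120 N, or if a joint passes its speed limit or range.

## Robot

A 6-joint arm with a two-finger parallel gripper is mounted at the origin on the work surface; the furniture and walls round the work are solid. World frame = base frame: x ahead of the robot, y to its left, z up, the work surface at z = 0. Lengths are in m, angles in rad, forces in N, time in s.
With the tool pointing down it reaches from about 0.35 to 0.875 m from the base axis. Payload 4.2 kg.
Tool frame: the origin (TCP) lies at the very end of the fingers, on their centre line; the grasp point (between the pads) lies behind it (arm.tcp_to_grasp is the z of the grasp point in the tool frame, in m); z points along the fingers, y is the direction in which the jaws open and shut (so a half turn about z gives the same grasp; the last joint's range is limited). The gripper opens to 85 mm and grips with 20 to 120 N. Pads are 22 mm wide; open, the fingers measure 114 mm over their backs; the gripper's body (76 mm by 85 mm) begins 54 mm behind the grasp point. The pads swing forward as they close: fully open they stand 13 mm farther back than shut.
Start: joints at [-1.059, 0.385, 0.008, 0, -1.194, -0.259], TCP at [0.156, -0.605, 0.231] pointing down, gripper open.
Joint ranges: [-3.14, 3.14], [-1.21, 2.06], [-1.07, 1.41], [-3.16, 2.05], [-2.99, -0.16], [-3.1, 3.1]. Speed limits (rad/s): [2.79, 2.79, 3.14, 3.14, 3.14, 3.14].

## Interface

Orientations are given as a unit quaternion [x, y, z, w].
In Python, from cell import status, eyes, arm gives the robot as it stands.
- The arm moves only by the tool carry_out, never from a script. Its argument "deltas" is a list of rows, each a list of 3 entries, a list of its own where there are three numbers: the shift along the tool's x, y, z normalised to -1 to 1, where 1 is 0.03 m, then the turn about the tool's z normalised to -1 to 1, where 1 is 0.12 rad, then the closure, from -1 (fully open) to 1 (shut). A call has 1 to 20 rows; each row shifts and turns the pose as measured when the row begins, along the tool's axes as they then stand; what a row does not reach is not made up. A row lasts 1/12 s, in which the tool goes at most 41.7 mm and 7.16 degrees, less where a joint would pass 70% of its speed; a pose out of reach is approached as far as the arm can. A call with a number of a shift or a turn outside -1 to 1 is refused whole. A call with a gripper value outside its range is refused whole. The fingers move at their own pace and stop on an object; "squeeze" is the grip in N (left out, the last holds). Time passes only in rows, so rows that do not move let the fingers close. It gives the time, the measured TCP pose, the force and the opening at its end, in the units of the state.
- status.get_state(): the state, without advancing time (a new reading comes with each control period).
- eyes.get_image(name): name is "scene" or "top" or "wrist"; returns the picture (400x640x3 uint8, red, green, blue); there is no depth.
- eyes.camera_model(name): a dict with "fx", "fy", "cx", "cy" (pixels), "R" (3x3) and "t" (3): a world point X has camera coordinates R X + t. Camera axes: x right, y down, z forward; pixel columns grow to the right and rows downward; lengths in m; the calibration is good to about 2 mm. A picture is of the moment at which its call begins: read the wrist's pose just before it. camera_model takes no time and is no camera call; for the wrist camera it gives the pose at the moment of the call.
- arm.sign_off(): hands the job in, once; it reports no verdict.
The state is a dict: "t": time; "qpos": joint angles; "joint_velocities": joint speeds; "joint_torque": joint torques, N m; "tool_pos": TCP position; "tcp_rot": TCP orientation; "force": force on the tool from outside, world axes, zero at the start; "moment": the same for the moment, N m; "grip_width": opening from 0.0 (shut) to 1.0 (fully open).
Only numpy, scipy, OpenCV 4.12 (cv2) and the standard library are available. Lean on these libraries where they do the work, as an engineer would, in place of code of your own. Each camera call takes 0.05 s, during which the arm holds its last target. There are 200 camera calls.

## Working session

There is one attempt and no reset: what is moved stays moved. The work goes in short steps, Python scripts to look and compute and a tool call to move; the robot and the scene stay as the last step left them, time stands still between calls to the robot, and variables do not carry over. Pictures are saved under pics/ and viewed, about 8 in all and at most 12, crops included, and the job is handed in when it is done.

Besides the shell and the picture viewer there is one more tool, called after "Call:" by a JSON object that holds its "method" and its "body". carry_out: Moves the arm, as the interface text tells. Its arguments: {"type":"object","properties":{"deltas":{"type":"array","items":{"type":"array"}},"squeeze":{"type":"number"}},"required":["deltas"]}

```bash
ls; mkdir -p pics; python3 - <<'E'
from cell import status, eyes, arm
import cv2,numpy as np
print(status.get_state(), arm.tcp_to_grasp)
a=eyes.get_image("scene");b=eyes.get_image("top")
np.savez("pics/i0.npz",a=a,b=b)
cv2.imwrite("pics/s0.png",a[:,:,::-1]);cv2.imwrite("pics/t0.png",b[:,:,::-1])
for n in("scene","top"):
  m=eyes.camera_model(n);print(n,m)
E
```

```text
pics
{'t': 0.0, 'qpos': array([-1.05939944e+00,  3.85562560e-01,  6.60214736e-03, -5.31790941e-04,
       -1.19399264e+00, -2.58577022e-01]), 'joint_velocities': array([-0.000854  , -0.002002  , -0.00041404,  0.0002978 , -0.00105405,
        0.00114997]), 'joint_torque': array([ 5.19302666e-04, -3.92293489e+01,  1.88402814e+01,  4.18634802e+00,
       -4.72837826e-03,  8.32876253e-06]), 'tool_pos': array([ 0.15619556, -0.60455134,  0.23020383]), 'tcp_rot': array([-1.25976144e-01,  9.92032654e-01,  1.09223881e-03, -1.75928383e-04]), 'force': array([ 0.63454304,  0.7165381 , -1.07161765]), 'moment': array([0.04357664, 0.02817574, 0.01355316]), 'grip_width': 0.9961261233094764} -0.0187
scene {'fx': 376.3460958212679, 'fy': 376.3460958212679, 'cx': 324.89330627650565, 'cy': 197.20593624374172, 'R': array([[-0.83759358, -0.54604658,  0.01643563],
       [-0.28049674,  0.404054  , -0.87066753],
       [ 0.46878414, -0.73387567, -0.49159732]]), 't': array([0.40030861, 0.28175686, 0.69287281])}
top {'fx': 431.6381534351439, 'fy': 431.6381534351439, 'cx': 319.0401241289277, 'cy': 197.0789017476893, 'R': array([[-0.02380803, -0.99958923,  0.01595467],
       [-0.99065613,  0.02144549, -0.13468678],
       [ 0.1342893 , -0.01901222, -0.99075977]]), 't': array([-0.08146411,  0.54542644,  1.2261153 ])}
```

View pics/t0.png

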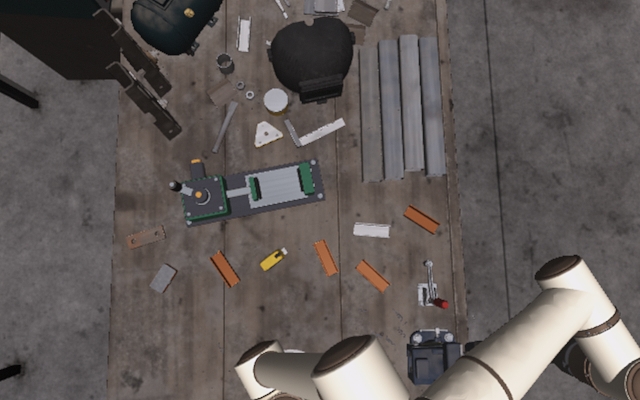

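View pics/s0.png

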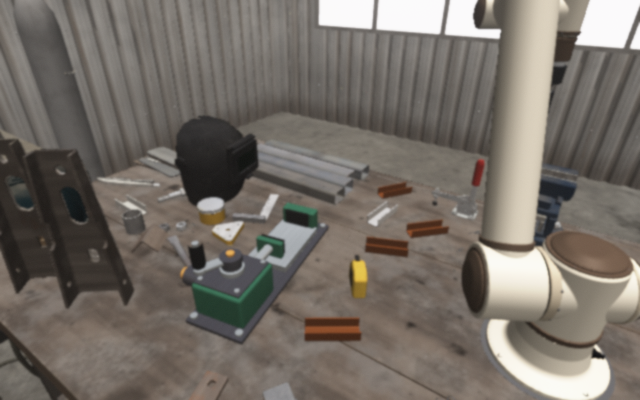

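Top picture: the clamp is centred near (255,190), with its grip at (176,186) and crank hub at (205,195). The tape is at (272,260) and the square at (318,132). Things that could be mistaken for the piece: the bright channel at (372,230), brown channels at (421,219), (373,276), (325,257) and (224,268), and a far bright part at (244,34). I choose (372,230) and will check it in a crop.

```bash
cat > h.py <<'E'
import numpy as np
def ray(m,u,v,z):
    R=np.array(m["R"]);t=np.array(m["t"]);c=-R.T@t
    d=R.T@np.array([(u-m["cx"])/m["fx"],(v-m["cy"])/m["fy"],1.])
    return c+d*(z-c[2])/d[2]
def proj(m,X):
    p=np.array(m["R"])@np.array(X)+m["t"];return np.array([p[0]/p[2]*m["fx"]+m["cx"],p[1]/p[2]*m["fy"]+m["cy"]])
E
python3 - <<'E'
from cell import eyes
import cv2,numpy as np
from h import *
m=eyes.camera_model("top");z=np.load("pics/i0.npz");b=z["b"]
c=b[150:250,160:440];cv2.imwrite("pics/c0.png",cv2.resize(c,None,fx=2.85,fy=2.85,interpolation=cv2.INTER_CUBIC)[:,:,::-1])
hsv=cv2.cvtColor(b,cv2.COLOR_RGB2HSV)
M=((hsv[...,1]<50)&(hsv[...,2]>150)).astype(np.uint8);M[:215]=0;M[245:]=0;M[:,:340]=0;M[:,400:]=0
r=cv2.minAreaRect(cv2.findNonZero(M));print(r)
for zz in(0.013,0.026):
  print(ray(m,*r[0],zz), [ray(m,*p,zz).round(3) for p in cv2.boxPoints(r)])
G=cv2.inRange(hsv,(60,80,30),(95,255,160));n,l,s,ce=cv2.connectedComponentsWithStats(G)
for i in range(1,n):
  if s[i,4]>15: print(s[i],ce[i])
for p in((176,186),(205,195)): print(ray(m,*p,.184))
E
```

```text
((370.9103698730469, 229.5758819580078), (35.29433059692383, 12.7890043258667), 4.763641834259033)
[ 0.44637457 -0.2455446   0.013     ] [array([ 0.433, -0.191,  0.013]), array([ 0.471, -0.196,  0.013]), array([ 0.46 , -0.3  ,  0.013]), array([ 0.422, -0.295,  0.013])]
[ 0.44563485 -0.24375503  0.026     ] [array([ 0.433, -0.19 ,  0.026]), array([ 0.47 , -0.195,  0.026]), array([ 0.459, -0.298,  0.026]), array([ 0.422, -0.293,  0.026])]
[299 162  15  33 323] [306.10835913 177.86377709]
[186 175  45  46 272] [213.65808824 207.36397059]
[249 177   9  23 108] [253.01851852 188.30555556]
[0.56041635 0.27734427 0.184     ]
[0.53534541 0.20256486 0.184     ]
```

View pics/c0.png

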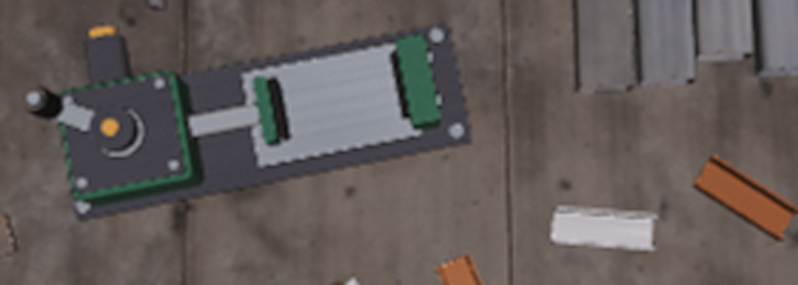

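The crop confirms it: a bright channel at crop (603,228), 36–38 × 104 mm by ray casting, not brown. The clamp's jaws are at crop (417,82) for the fixed one and (268,110) for the moving one. The grip is at (42,102) and the hub at (109,127).

```bash
python3 - <<'E'
from cell import eyes,status
from scipy.spatial.transform import Rotation as Ro
from h import *
m=eyes.camera_model("top")
P=lambda x,y,z:ray(m,160+x/2.85,150+y/2.85,z)
ul,ll,ur,lr=P(242,73,.03),P(258,166,.03),P(395,42,.03),P(412,133,.03)
for n,a in zip("ul ll ur lr".split(),(ul,ll,ur,lr)): print(n,a.round(4))
print("bolts",P(437,35,.012),P(457,130,.012),P(83,208,.012))
for z in(.12,.13,.14): print("hub",P(109,127,z))
print("grip top",P(42,102,.184), "pad faces fixed top",P(393,48,.074),P(411,120,.074),"moving",P(277,82,.074),P(288,140,.074))
d=(ul-ur)+(ll-lr);print("axis dir angle from +y", np.arctan2(-d[0],d[1]))
s=status.get_state();w=eyes.camera_model("wrist")
Rt=Ro.from_quat(s["tcp_rot"]).as_matrix();print("tool axes\n",Rt.round(3));print("cam in tool",Rt.T@(-np.array(w["R"]).T@w["t"]-s["tool_pos"]),"cam z in tool",(Rt.T@np.array(w["R"]).T).round(2))
print(w["fx"])
E
```

```text
ul [0.6132 0.1237 0.03  ]
ll [0.5158 0.1074 0.03  ]
ur [ 0.6428 -0.0355  0.03  ]
lr [ 0.5466 -0.0514  0.03  ]
bolts [ 0.65329121 -0.07962545  0.012     ] [ 0.55122989 -0.09835445  0.012     ] [0.47811958 0.29059185 0.012     ]
hub [0.54630359 0.23667083 0.12      ]
hub [0.54482808 0.23405026 0.13      ]
hub [0.54335258 0.2314297  0.14      ]
grip top [0.56103571 0.28059744 0.184     ] pad faces fixed top [ 0.62728088 -0.03459899  0.074     ] [ 0.55368454 -0.05129242  0.074     ] moving [0.59499358 0.08198834 0.074     ] [0.53620651 0.0713415  0.074     ]
axis dir angle from +y 0.18755405299511232
tool axes
 [[-0.968 -0.25  -0.001]
 [-0.25   0.968  0.002]
 [ 0.     0.002 -1.   ]]
cam in tool [ 0.07703778 -0.00063377 -0.14295345] cam z in tool [[ 0.   -0.95 -0.3 ]
 [ 1.    0.   -0.  ]
 [ 0.   -0.3   0.95]]
319.13027505325846
```

Call:
{"method": "carry_out", "body": {"deltas": [[[-0.77, 0.57, 0], 0, -1], [[-0.77, 0.57, 0], 0, -1], [[-0.77, 0.57, 0], 0, -1], [[-0.77, 0.57, 0], 0, -1], [[-0.77, 0.57, 0], 0, -1], [[-0.77, 0.57, 0], 0, -1], [[-0.77, 0.57, 0], 0, -1], [[-0.77, 0.57, 0], 0, -1], [[-0.77, 0.57, 0], 0, -1], [[-0.77, 0.57, 0], 0, -1], [[-0.77, 0.57, 0], 0, -1], [[-0.77, 0.57, 0], 0, -1], [[-0.77, 0.57, 0], 0, -1], [[-0.77, 0.57, 0], 0, -1], [[-0.77, 0.57, 0], 0, -1], [[-0.77, 0.57, 0], 0, -1]]}}

```text
t: 1.43
tool_pos: [0.4523, -0.2322, 0.2229]
tcp_rot: [-0.12, 0.993, 0.008, -0.005]
force: [0.7, 0.1, 0.4]
grip_width: 0.999
```

Call:
{"method": "carry_out", "body": {"deltas": [[[0, 0, 0], -1, -1], [[0, 0, 0], -1, -1], [[0, 0, 0], -1, -1], [[0, 0, 0], -1, -1], [[0, 0, 0], -1, -1], [[0, 0, 0], -1, -1], [[0, 0, 0], -1, -1], [[0, 0, 0], -1, -1], [[0, 0, 0], -1, -1], [[0, 0, 0], -1, -1], [[0, 0, 0], 0, -1]]}}

```text
t: 2.35
tool_pos: [0.4535, -0.2248, 0.2177]
tcp_rot: [-0.679, 0.734, 0.014, -0.001]
force: [0.3, -0.2, -0.5]
grip_width: 0.999
```

```bash
cat >> h.py <<'E'
from scipy.spatial.transform import Rotation as Ro
def go(s,target,yaw=None):
    "remaining shift in tool axes (units of 30 mm) and turn (units of .12 rad) to bring tool y to world yaw (deg, mod 180)"
    R=Ro.from_quat(s["tcp_rot"]).as_matrix();y=np.degrees(np.arctan2(R[1,1],R[0,1]))
    print("t",round(s["t"],2),"tcp",s["tool_pos"].round(4),"yaw",round(y,1),"q6",s["qpos"][5].round(2),"F",s["force"].round(1),"grip",round(s["grip_width"],3))
    if target is not None: print("shift",(R.T@(np.array(target)-s["tool_pos"])/.03).round(2))
    if yaw is not None: print("turn",round(-np.radians((yaw-y+90)%180-90)/.12,2))
E
python3 - <<'E'
from cell import eyes,status
from h import *
import cv2
s=status.get_state();go(s,(.446,-.2445,.12),174)
w=eyes.camera_model("wrist");a=eyes.get_image("wrist");cv2.imwrite("pics/w1.png",a[:,:,::-1])
np.savez("pics/w1.npz",a=a,**w)
hsv=cv2.cvtColor(a,cv2.COLOR_RGB2HSV)
M=((hsv[...,1]<45)&(hsv[...,2]>150)).astype(np.uint8);n,l,st,ce=cv2.connectedComponentsWithStats(M)
for i in range(1,n):
  if st[i,4]>1500:
    r=cv2.minAreaRect(cv2.findNonZero((l==i).astype(np.uint8)));print(st[i],ray(w,*r[0],.026),[ray(w,*p,.026)[:2].round(3) for p in cv2.boxPoints(r)])
E
```

```text
t 2.35 tcp [ 0.4535 -0.2248  0.2177] yaw 175.6 q6 0.08 F [ 0.3 -0.2 -0.5] grip 0.999
shift [0.73 0.13 3.25]
turn 0.23
[   0    0  116   59 6029] [ 0.68174581 -0.3790739   0.026     ] [array([ 0.725, -0.405]), array([ 0.623, -0.398]), array([ 0.636, -0.351]), array([ 0.743, -0.359])]
[ 491   25  149   69 5561] [ 0.20341661 -0.31661791  0.026     ] [array([ 0.281, -0.348]), array([ 0.139, -0.344]), array([ 0.121, -0.283]), array([ 0.272, -0.288])]
[    0    60   197    70 10061] [ 0.66287004 -0.32155718  0.026     ] [array([ 0.752, -0.348]), array([ 0.563, -0.347]), array([ 0.569, -0.294]), array([ 0.768, -0.295])]
[ 254   96   86  103 4699] [ 0.47423731 -0.25437099  0.026     ] [array([ 0.527, -0.205]), array([ 0.507, -0.309]), array([ 0.426, -0.3  ]), array([ 0.437, -0.193])]
[ 261  221  158   49 2499] [ 0.43509298 -0.13318618  0.026     ] [array([ 0.525, -0.16 ]), array([ 0.346, -0.161]), array([ 0.341, -0.105]), array([ 0.529, -0.104])]
[  37  225  100   99 2356] [ 0.73416022 -0.12458553  0.026     ] [array([ 0.774, -0.179]), array([ 0.752, -0.194]), array([ 0.69 , -0.065]), array([ 0.714, -0.047])]
[ 594  253   46  112 3281] [ 0.09043343 -0.01739522  0.026     ] [array([ 0.135, -0.1  ]), array([ 0.08 , -0.095]), array([0.04 , 0.077]), array([0.102, 0.071])]
[ 268  268  102   67 3370] [ 0.46548044 -0.06602635  0.026     ] [array([ 0.525, -0.108]), array([ 0.408, -0.112]), array([ 0.402, -0.021]), array([ 0.528, -0.016])]
```

View pics/w1.png

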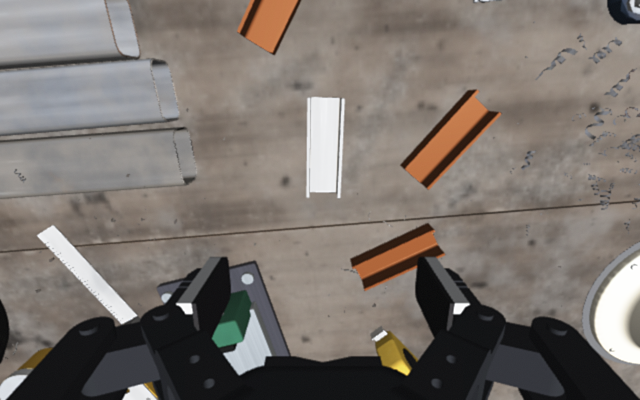

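The close view shows the bright channel with both walls up, corners at about (307,97), (344,97), (341,197) and (307,197). It stands clear of the brown ones at (268,20), (450,140) and (397,255).

```bash
python3 - <<'E'
from cell import eyes,status
from h import *
w=eyes.camera_model("wrist")
C=[ray(w,*p,.026) for p in((306.5,97),(344.5,97),(341.5,197),(306.5,197))]
print([c.round(4) for c in C],np.mean(C,0))
d=C[0]+C[1]-C[2]-C[3];print("long dir deg",np.degrees(np.arctan2(d[1],d[0])),np.linalg.norm(d)/2,np.linalg.norm(C[1]-C[0]))
c=np.mean(C,0);c[2]=.06;go(status.get_state(),c,174)
E
```

```text
[array([ 0.4585, -0.3022,  0.026 ]), array([ 0.4208, -0.2991,  0.026 ]), array([ 0.4303, -0.195 ,  0.026 ]), array([ 0.4686, -0.1983,  0.026 ])] [ 0.44455568 -0.24863677  0.026     ]
long dir deg -95.36901661448958 0.10446141774076931 0.037810176077241776
t 2.4 tcp [ 0.4535 -0.2248  0.2176] yaw 175.4 q6 0.07 F [-0.4 -0.9  0. ] grip 1.0
shift [0.9  0.11 5.24]
turn 0.2
```

Call:
{"method": "carry_out", "body": {"deltas": [[[0.45, 0.05, 0.5], 0.12, -1], [[0.45, 0.05, 0.8], 0, -1], [[0, 0, 0.9], 0, -1], [[0, 0, 0.9], 0, -1], [[0, 0, 0.9], 0, -1], [[0, 0, 0.9], 0, -1], [[0, 0, 0.3], 0, -1], [[0, 0, 0], 0, -1]]}}

```text
t: 3.07
tool_pos: [0.4467, -0.2506, 0.0569]
tcp_rot: [-0.662, 0.75, 0.011, -0.0]
force: [-0.1, -0.3, -0.2]
grip_width: 0.999
```

```bash
python3 - <<'E'
from cell import status
from h import *
go(status.get_state(),(.4446,-.2475,.005),174.6)
E
```

```text
t 3.07 tcp [ 0.4467 -0.2506  0.0569] yaw 172.9 q6 0.09 F [-0.1 -0.3 -0.2] grip 0.999
shift [-0.07  0.05  1.73]
turn -0.25
```

Call:
{"method": "carry_out", "body": {"deltas": [[[-0.05, 0.05, 0.6], -0.25, -1], [[0, 0, 0.6], 0, -1], [[0, 0, 0.35], 0, -1], [[0, 0, 0.1], 0, -1], [[0, 0, 0], 0, 1], [[0, 0, 0], 0, 1], [[0, 0, 0], 0, 1], [[0, 0, 0], 0, 1], [[0, 0, 0], 0, 1], [[0, 0, 0], 0, 1], [[0, 0, 0], 0, 1], [[0, 0, 0], 0, 1]], "squeeze": 40}}

```text
t: 4.07
tool_pos: [0.4493, -0.2495, 0.012]
tcp_rot: [-0.669, 0.743, 0.006, 0.003]
force: [0.4, 0.6, -2.7]
grip_width: 0.417
```

Call:
{"method": "carry_out", "body": {"deltas": [[[0, 0, -0.4], 0, 1], [[0, 0, -0.9], 0, 1], [[0, 0, -0.9], 0, 1], [[0, 0, -0.9], 0, 1], [[0, 0, -0.9], 0, 1], [[0, 0, -0.9], 0, 1], [[0, 0, -0.9], 0, 1], [[0, 0, -0.4], 0, 1], [[0, 0, 0], -0.8, 1], [[0, 0, 0], -0.8, 1], [[0, 0, 0], -0.8, 1], [[0, 0, 0], 0, 1]]}}

```text
t: 5.07
tool_pos: [0.4465, -0.2509, 0.2046]
tcp_rot: [0.771, -0.636, -0.01, -0.003]
force: [-0.5, -0.6, -1.8]
grip_width: 0.427
```

```bash
python3 - <<'E'
from cell import status
from h import *
go(status.get_state(),(.583,.018,.19),190.7)
E
```

```text
t 5.07 tcp [ 0.4465 -0.2509  0.2046] yaw -169.0 q6 0.4 F [-0.5 -0.6 -1.8] grip 0.427
shift [-7.92 -6.18  0.59]
turn 0.04
```

Call:
{"method": "carry_out", "body": {"deltas": [[[-0.7, -0.55, 0], 0, 1], [[-0.7, -0.55, 0], 0, 1], [[-0.7, -0.55, 0], 0, 1], [[-0.7, -0.55, 0], 0, 1], [[-0.7, -0.55, 0], 0, 1], [[-0.7, -0.55, 0], 0, 1], [[-0.7, -0.55, 0], 0, 1], [[-0.7, -0.55, 0], 0, 1], [[-0.7, -0.55, 0], 0, 1], [[-0.7, -0.55, 0], 0, 1], [[-0.6, -0.45, 0], 0, 1], [[0, 0, 0], 0, 1]]}}

```text
t: 6.07
tool_pos: [0.5831, 0.0164, 0.2004]
tcp_rot: [0.758, -0.652, -0.015, 0.0]
force: [0.2, -0.5, -1.5]
grip_width: 0.419
```

```bash
python3 - <<'E'
from cell import status,eyes
from h import *
import cv2
s=status.get_state()
go(s,(.583,.018,.1),190.7)
w=eyes.camera_model("wrist");a=eyes.get_image("wrist");b=eyes.get_image("scene")
np.savez("pics/w2.npz",a=a,b=b,**w)
cv2.imwrite("pics/w2.png",a[:,:,::-1])
E
```

```text
t 6.07 tcp [0.5831 0.0164 0.2004] yaw -171.4 q6 -0.13 F [ 0.2 -0.5 -1.5] grip 0.419
shift [ 0.02 -0.07  3.35]
turn -0.3
```

View pics/w2.png

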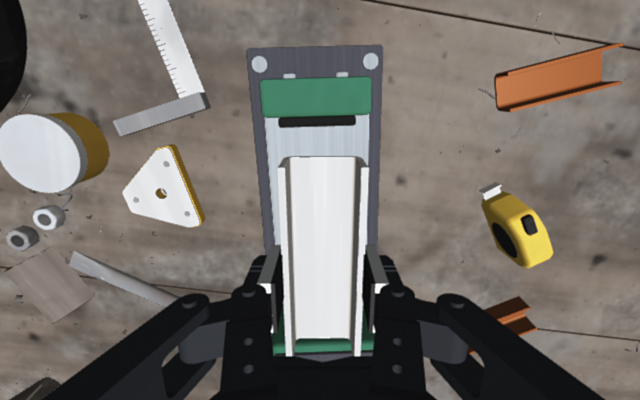

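The held channel spans columns 280–367 from row 157 down. The fixed jaw's green top is at (261–371, 78–116), its black pad's front edge at row 126, the bed edges at about columns 264 and 370, and the moving jaw at (273–373, 345).

```bash
python3 - <<'E'
from cell import status,eyes
from h import *
import cv2
w=dict(np.load("pics/w2.npz"));a=w["a"];top=eyes.camera_model("top")
c=-w["R"].T@w["t"];print("cam",c)
d=np.array([-.1865,.9825]);n=np.array([d[1],-d[0]])
for z in(.055,.065,.074):
  l,r=ray(w,278,126.5,z),ray(w,356,126.5,z);m=(l+r)/2
  print(z,l.round(4),r.round(4),"nest",(m[:2]+.056*d).round(4),"dir",np.degrees(np.arctan2((r-l)[1],(r-l)[0])))
print("jaw top",ray(w,261,97,.074),ray(w,371,97,.074))
# bed/baseplate edge scan, bright rows
for row in (135,150,200):
  print(row,a[row,245:290,2].tolist(),a[row,355:395,2].tolist())
print("bolts",ray(w,259,64.5,.012),ray(w,371,61,.012))
E
```

```text
cam [ 0.59718454 -0.06247388  0.34159801]
0.055 [ 0.626  -0.0292  0.055 ] [ 0.5582 -0.0394  0.055 ] nest [0.5816 0.0207] dir -171.46453097575966
0.065 [ 0.625  -0.0303  0.065 ] [ 0.5595 -0.0402  0.065 ] nest [0.5818 0.0198] dir -171.46453097575966
0.074 [ 0.6241 -0.0314  0.074 ] [ 0.5607 -0.0409  0.074 ] nest [0.582  0.0189] dir -171.46453097575966
jaw top [ 0.63987931 -0.05227632  0.074     ] [ 0.55308569 -0.06545273  0.074     ]
135 [114, 116, 115, 115, 116, 115, 115, 115, 109, 85, 85, 92, 93, 91, 90, 92, 92, 91, 90, 81, 103, 184, 202, 203, 206, 209, 208, 209, 208, 204, 205, 209, 212, 212, 211, 210, 208, 207, 207, 205, 203, 205, 206, 206, 208] [203, 201, 205, 207, 203, 206, 206, 203, 202, 202, 204, 206, 211, 208, 136, 92, 92, 96, 98, 98, 97, 96, 93, 93, 88, 86, 104, 111, 111, 115, 116, 115, 117, 117, 119, 118, 120, 121, 123, 123]
150 [118, 116, 118, 119, 120, 117, 118, 119, 121, 115, 86, 81, 90, 92, 91, 90, 91, 93, 92, 90, 88, 112, 176, 195, 202, 207, 210, 209, 210, 208, 203, 205, 208, 212, 213, 211, 208, 207, 207, 208, 205, 203, 205, 206, 205] [202, 197, 202, 203, 201, 203, 204, 201, 199, 199, 202, 205, 202, 158, 106, 91, 93, 96, 99, 97, 96, 97, 94, 93, 99, 109, 112, 111, 111, 111, 112, 112, 113, 114, 115, 116, 119, 120, 119, 121]
200 [115, 111, 106, 104, 102, 101, 102, 106, 108, 111, 114, 116, 119, 119, 113, 88, 84, 92, 92, 94, 93, 93, 93, 91, 90, 100, 144, 185, 202, 208, 209, 208, 206, 209, 229, 231, 231, 231, 231, 235, 228, 147, 96, 96, 94] [74, 68, 70, 64, 87, 167, 226, 235, 234, 234, 236, 237, 192, 117, 89, 93, 96, 97, 96, 96, 95, 93, 93, 96, 111, 117, 115, 117, 115, 109, 110, 115, 117, 117, 119, 120, 121, 121, 123, 124]
bolts [ 0.65428355 -0.07898055  0.012     ] [ 0.54935246 -0.09821749  0.012     ]
```

```bash
python3 - <<'E'
from cell import status,eyes
from h import *
w=dict(np.load("pics/w2.npz"))
s=status.get_state();R=Ro.from_quat(s["tcp_rot"]).as_matrix()
for u,v,z in((323,157,.190),(284,167,.214),(365,167,.214)):
  print("channel end in tool mm",(R.T@(ray(w,u,v,z)-s["tool_pos"])*1e3).round(1))
for r,l,q in((135,265.6,369),(150,266.3,368.3)):
  L,Q=ray(w,l,r,.03),ray(w,q,r,.03);print(L,Q,(L+Q)/2)
t=np.radians(10.4);d=np.array([-np.sin(t),np.cos(t)])
print(R.round(3))
go(s,(.582,.020,.06),190.4)
E
```

```text
channel end in tool mm [48.7 -1.4  9.2]
channel end in tool mm [ 48.8 -17.2 -15.2]
channel end in tool mm [ 48.7  15.8 -14.4]
[ 0.63942132 -0.01655266  0.03      ] [ 0.54080952 -0.03130175  0.03      ] [ 0.59011542 -0.02392721  0.03      ]
[ 0.63738553 -0.00223659  0.03      ] [ 0.53863338 -0.0169145   0.03      ] [ 0.58800946 -0.00957554  0.03      ]
[[ 0.149 -0.989 -0.026]
 [-0.989 -0.149  0.019]
 [-0.022  0.023 -0.999]]
t 6.17 tcp [0.5812 0.014  0.2003] yaw -171.4 q6 -0.13 F [ 0.6 -0.3 -1.9] grip 0.419
shift [-0.09 -0.16  4.68]
turn -0.26
```

Call:
{"method": "carry_out", "body": {"deltas": [[[-0.1, -0.1, 0.3], -0.26, 1], [[0, 0, 0.8], 0, 1], [[0, 0, 0.8], 0, 1], [[0, 0, 0.8], 0, 1], [[0, 0, 0.4], 0, 1], [[0, 0, 0], 0, 1], [[0, 0, 0], 0, 1]]}}

```text
t: 6.75
tool_pos: [0.5778, 0.0126, 0.1047]
tcp_rot: [0.763, -0.646, -0.016, 0.002]
force: [0.1, -0.5, -1.4]
grip_width: 0.423
```

```bash
python3 - <<'E'
from cell import status
from h import *
s=status.get_state();go(s,(.582,.020,.044),190.4);print(Ro.from_quat(s["tcp_rot"]).as_matrix().round(3))
E
```

```text
t 6.75 tcp [0.5778 0.0126 0.1047] yaw -170.5 q6 -0.1 F [ 0.1 -0.5 -1.4] grip 0.423
shift [-0.17 -0.23  2.02]
turn -0.13
[[ 0.165 -0.986 -0.027]
 [-0.986 -0.166  0.018]
 [-0.022  0.024 -0.999]]
```

Call:
{"method": "carry_out", "body": {"deltas": [[[-0.17, -0.23, 0.4], -0.13, 1], [[-0.05, -0.05, 0.6], 0, 1], [[0, 0, 0.5], 0, 1], [[0, 0, 0.2], 0, 1], [[0, 0, 0], 0, 1]]}}

```text
t: 7.17
tool_pos: [0.5886, 0.0216, 0.0557]
tcp_rot: [0.768, -0.64, -0.012, -0.002]
force: [0.4, -1.1, -1.4]
grip_width: 0.419
```

```bash
python3 - <<'E'
from cell import status
from h import *
s=status.get_state();go(s,(.582,.020,.044),190.4)
E
```

```text
t 7.17 tcp [0.5886 0.0216 0.0557] yaw -169.6 q6 -0.09 F [ 0.4 -1.1 -1.4] grip 0.419
shift [0.02 0.22 0.39]
turn 0.0
```

Call:
{"method": "carry_out", "body": {"deltas": [[[0, 0.18, 0.15], 0, 1], [[0, 0, 0.12], 0, 1], [[0, 0, 0.1], 0, 1], [[0, 0, 0], 0, 1]]}}

```text
t: 7.5
tool_pos: [0.5847, 0.0213, 0.0462]
tcp_rot: [0.768, -0.64, -0.011, -0.004]
force: [-0.7, -0.6, -1.7]
grip_width: 0.422
```

```bash
python3 - <<'E'
from cell import status,eyes
from h import *
import cv2
s=status.get_state();go(s,(.582,.020,.044),190.4)
w=eyes.camera_model("wrist");a=eyes.get_image("wrist")
np.savez("pics/w3.npz",a=a,**w)
cv2.imwrite("pics/w3.png",a[:,:,::-1])
E
```

```text
t 7.5 tcp [0.5847 0.0213 0.0462] yaw -169.6 q6 -0.09 F [-0.7 -0.6 -1.7] grip 0.422
shift [0.03 0.1  0.07]
turn 0.01
```

View pics/w3.png

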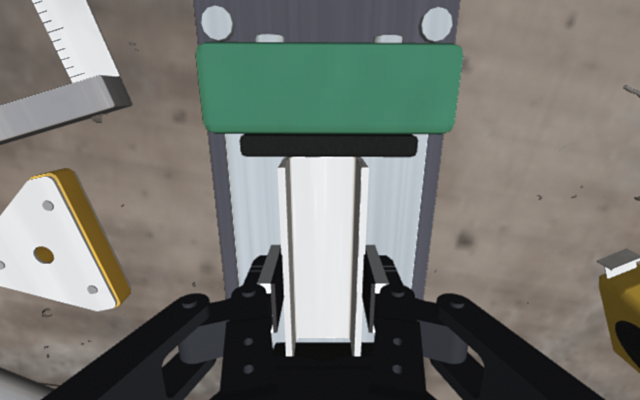

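```bash
python3 - <<'E'
from h import *
w=dict(np.load("pics/w3.npz"))
t=np.radians(10.4);d=np.array([-np.sin(t),np.cos(t)]);n=np.array([np.cos(t),np.sin(t)])
N=np.array([.582,.02])
f=lambda u,v,z:(np.round([(ray(w,u,v,z)[:2]-N)@n*1e3,(ray(w,u,v,z)[:2]-N)@d*1e3],1))
for z in(.055,.065,.074):print("pad",f(241,156,z),f(417,156,z))
print("wall end",f(284,167,.058),f(363,167,.058),"floor end",f(323,157,.036))
print("jaw top front",f(206,132,.074),f(453,132,.074))
print("moving pad?",f(300,345,.074),f(323,345,.06))
E
```

```text
pad [ 36.3 -54. ] [-37.4 -54. ]
pad [ 33.8 -55.9] [-34.3 -55.9]
pad [ 31.5 -57.6] [-31.6 -57.6]
wall end [ 18.2 -50. ] [-14.5 -50. ] floor end [  1.9 -49.9]
jaw top front [ 43.  -66.1] [-43.4 -66.1]
moving pad? [12.2 26.7] [ 1.9 39.9]
```

The pad face comes out at y=−56 and the piece's end at −50, so its centre is at y≈+2, x≈+2 mm. That is well within limits, so I lower and release.

Call:
{"method": "carry_out", "body": {"deltas": [[[0, 0.05, 0.08], 0, 1], [[0, 0, 0.07], 0, 1], [[0, 0, 0], 0, 1]]}}

```text
t: 7.8
tool_pos: [0.5844, 0.0213, 0.043]
tcp_rot: [0.769, -0.64, -0.01, -0.006]
force: [-0.3, 0.7, -1.6]
grip_width: 0.42
```

Call:
{"method": "carry_out", "body": {"deltas": [[[0, 0, 0], 0, 0], [[0, 0, 0], 0, -0.3], [[0, 0, 0], 0, -0.5], [[0, 0, 0], 0, -0.7], [[0, 0, 0], 0, -0.7], [[0, 0, 0], 0, -0.7], [[0, 0, -0.3], 0, -0.7], [[0, 0, -0.8], 0, -0.7], [[0, 0, -0.9], 0, -0.7], [[0, 0, -0.9], 0, -0.7], [[0, 0, -0.9], 0, -0.7], [[0, 0, -0.9], 0, -0.7], [[0, 0, -0.9], 0, -0.7], [[0, 0, -0.9], 0, -0.7], [[0, 0, 0], 0, -0.7]]}}

```text
t: 9.05
tool_pos: [0.5861, 0.016, 0.2537]
tcp_rot: [0.769, -0.639, -0.007, -0.006]
force: [0.7, -1.1, 0.4]
grip_width: 0.849
```

```bash
python3 - <<'E'
from cell import status,eyes
from h import *
import cv2
s=status.get_state();go(s,(.543,.232,.25),190.4)
w=eyes.camera_model("wrist");a=eyes.get_image("wrist");b=eyes.get_image("top")
np.savez("pics/w4.npz",a=a,b=b,**w)
c=cv2.resize(b[150:240,160:340],None,fx=3.5,fy=3.5,interpolation=cv2.INTER_CUBIC)
cv2.imwrite("pics/w4.png",cv2.resize(a,None,fx=.98,fy=.98)[:,:,::-1])
print(Ro.from_quat(s["tcp_rot"]).as_matrix().round(3))
E
```

```text
t 9.05 tcp [0.5861 0.016  0.2537] yaw -169.5 q6 -0.1 F [ 0.7 -1.1  0.4] grip 0.849
shift [-7.34  0.09  0.27]
turn 0.02
[[ 0.183 -0.983 -0.004]
 [-0.983 -0.183  0.019]
 [-0.019  0.    -1.   ]]
```

View pics/w4.png

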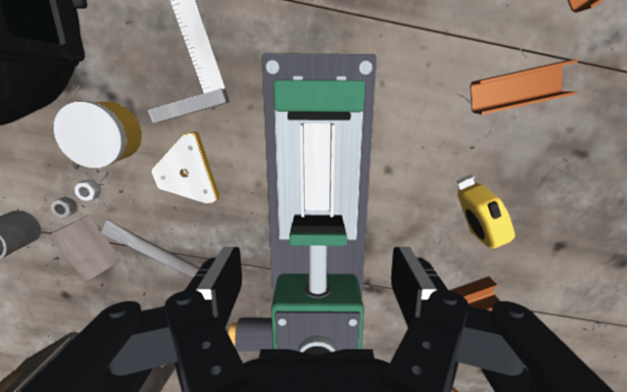

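The piece lies straight on the bed between the two black pads at (318,165) and has been let go. Next I get the grip position from the scene and top views.

```bash
python3 - <<'E'
from cell import eyes
from h import *
import cv2
z=np.load("pics/i0.npz");ms=eyes.camera_model("scene");mt=eyes.camera_model("top")
g=cv2.cvtColor(z["a"],cv2.COLOR_RGB2GRAY)
M=(g[225:290,175:220]<60).astype(np.uint8);n,l,st,ce=cv2.connectedComponentsWithStats(M)
print([(st[i]+[175,225,0,0,0],ce[i]+[175,225]) for i in range(1,n) if st[i,4]>20])
g=cv2.cvtColor(np.load("pics/w4.npz")["b"],cv2.COLOR_RGB2GRAY)
g=cv2.cvtColor(z["b"],cv2.COLOR_RGB2GRAY)
M=(g[175:200,160:190]<50).astype(np.uint8);n,l,st,ce=cv2.connectedComponentsWithStats(M)
print([(st[i]+[160,175,0,0,0],ce[i]+[160,175]) for i in range(1,n) if st[i,4]>5])
print(ray(ms,197,254.5,.159),ray(ms,197,243,.184),ray(mt,173.5,184.5,.184))
for a in range(0,360,30):
  p=np.array([.543+.06*np.cos(np.radians(a)),.232+.06*np.sin(np.radians(a)),.184]);print(a,proj(mt,p).round(1),proj(ms,p).round(1))
E
```

```text
[(array([189, 245,  17,  24, 302]), array([197.05960265, 256.85430464])), (array([183, 278,  10,   8,  47]), array([187.31914894, 281.82978723]))]
[(array([171, 181,  11,  11,  66]), array([176.93939394, 186.77272727]))]
[0.56393293 0.28828024 0.159     ] [0.56101868 0.28603131 0.184     ] [0.56447656 0.28384346 0.184     ]
0 [193.9 169.4] [204.6 221.5]
30 [182.2 172.7] [194.9 230.3]
60 [173.5 181.2] [193.3 240.1]
90 [170.1 192.8] [201.4 248.3]
120 [173.  204.3] [217.3 252. ]
150 [181.5 212.6] [236.1 249.9]
180 [193.2 215.5] [251.8 242.8]
210 [205.  212.1] [259.9 233.2]
240 [213.7 203.4] [258.9 223.9]
270 [216.9 191.8] [250.  217.2]
300 [213.9 180.4] [235.8 214.3]
330 [205.5 172.2] [219.5 215.8]
```

Call:
{"method": "carry_out", "body": {"deltas": [[[-0.75, -0.08, 0], 0, -0.7], [[-0.75, -0.08, 0], 0, -0.7], [[-0.75, -0.08, 0], 0, -0.7], [[-0.75, -0.08, 0], 0, -0.7], [[-0.75, -0.08, 0], 0, -0.7], [[-0.75, -0.08, 0], 0, -0.7], [[-0.75, -0.08, 0], 0, -0.7], [[-0.75, -0.08, 0], 0, -0.7], [[-0.75, -0.08, 0], 0, -0.7], [[-0.75, -0.08, 0], 0, -0.7], [[-0.75, -0.08, 0], 0, -0.7], [[-0.5, -0.05, 0], 0, -0.7], [[0, 0, 0], 0, -0.7]]}}

```text
t: 10.23
tool_pos: [0.5529, 0.2863, 0.2352]
tcp_rot: [0.766, -0.642, -0.019, 0.013]
force: [-0.9, 0.6, 0.4]
grip_width: 0.847
```

```bash
python3 - <<'E'
from cell import status,eyes
from h import *
import cv2
s=status.get_state();go(s,(.5638,.2875,.146),190.4)
print(Ro.from_quat(s["tcp_rot"]).as_matrix().round(3))
E
```

```text
t 10.23 tcp [0.5529 0.2863 0.2352] yaw -169.9 q6 -0.53 F [-0.9  0.6  0.4] grip 0.847
shift [ 0.06 -0.49  2.95]
turn -0.04
[[ 0.175 -0.984 -0.046]
 [-0.985 -0.175  0.005]
 [-0.013  0.044 -0.999]]
```

Call:
{"method": "carry_out", "body": {"deltas": [[[0.05, -0.45, 0], 0, -0.7], [[0, 0, 0.3], 0, -0.7], [[0, 0, 0], 0, -0.7]]}}

```text
t: 10.48
tool_pos: [0.5643, 0.2869, 0.222]
tcp_rot: [0.767, -0.642, -0.02, 0.016]
force: [-0.8, 0.1, -0.7]
grip_width: 0.848
```

```bash
python3 - <<'E'
from cell import status,eyes
from h import *
import cv2
s=status.get_state();go(s,(.5638,.2875,.147),190.4)
w=eyes.camera_model("wrist");a=eyes.get_image("wrist");cv2.imwrite("pics/w5.png",a[:,:,::-1])
print("proj grip top",proj(w,(.5638,.2875,.184)),"axis",proj(w,(.543,.232,.14)))
E
```

```text
t 10.48 tcp [0.5643 0.2869 0.222 ] yaw -169.8 q6 -0.52 F [-0.8  0.1 -0.7] grip 0.848
shift [ 0.   -0.11  2.5 ]
turn -0.03
proj grip top [318.92484285 231.87751978] axis [359.50403311 138.60887354]
```

View pics/w5.png

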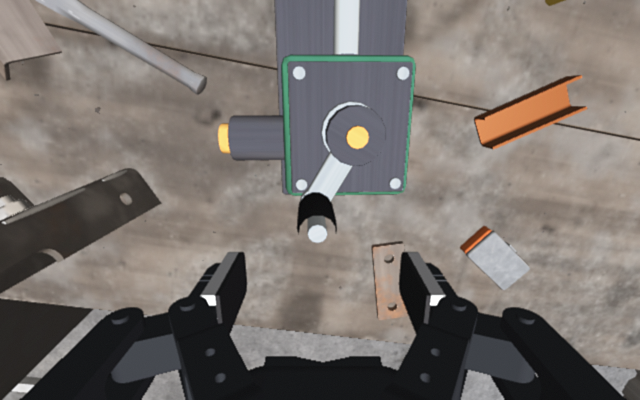

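The grip top is seen at (317,233) against (319,232) predicted, and the axis at (358,138) against (359,139), so the estimates hold. Descending onto the grip.

Call:
{"method": "carry_out", "body": {"deltas": [[[0, -0.08, 0.7], 0, -0.7], [[0, 0, 0.7], 0, -0.7], [[0, 0, 0.6], 0, -0.7], [[0, 0, 0.35], 0, -0.7], [[0, 0, 0], 0, -0.7]]}}

```text
t: 10.95
tool_pos: [0.5637, 0.2839, 0.1519]
tcp_rot: [0.766, -0.643, -0.019, 0.014]
force: [0.6, -0.8, 0.8]
grip_width: 0.849
```

```bash
python3 - <<'E'
from cell import status
from h import *
s=status.get_state();go(s,(.5638,.2875,.147),190.4)
E
```

```text
t 10.95 tcp [0.5637 0.2839 0.1519] yaw -170.0 q6 -0.52 F [ 0.6 -0.8  0.8] grip 0.849
shift [-0.12 -0.03  0.16]
turn -0.06
```

Call:
{"method": "carry_out", "body": {"deltas": [[[-0.12, -0.03, 0.13], 0, -0.7], [[0, 0, 0], 0, 0.1], [[0, 0, 0], 0, 0.3], [[0, 0, 0], 0, 0.5], [[0, 0, 0], 0, 1], [[0, 0, 0], 0, 1], [[0, 0, 0], 0, 1], [[0, 0, 0], 0, 1], [[0, 0, 0], 0, 1]], "squeeze": 70}}

```text
t: 11.7
tool_pos: [0.5657, 0.2879, 0.1515]
tcp_rot: [0.766, -0.643, -0.017, 0.011]
force: [-0.7, -0.6, -2.5]
grip_width: 0.288
```

```bash
cat >> h.py <<'E'
A=np.array([.543,.232])
def ph(s):
    r=s["tool_pos"][:2]-A;th=np.arctan2(r[1],r[0]);t=np.array([np.sin(th),-np.cos(th)]);F=s["force"][:2]
    print("phase",round(np.degrees(th),1),"r",round(np.linalg.norm(r)*1e3,1),"Ftan(resist +)",round(-F@t,1),"Frad",round(F@r/np.linalg.norm(r),1))
    return th
def plan(s,n,deg,gain=1.0):
    "tangent steps in tool axes for n rows of deg, clockwise"
    R=Ro.from_quat(s["tcp_rot"]).as_matrix();th=ph(s)
    for i in range(n):
        a,b=th-np.radians(deg)*i,th-np.radians(deg)*(i+1)
        d=np.array([np.cos(b)-np.cos(a),np.sin(b)-np.sin(a),0])*.06*gain
        print((R.T@d/.03).round(2)[:2].tolist(),end=" ")
    print()
E
python3 - <<'E'
from cell import status
from h import *
s=status.get_state();go(s,None,190.4);plan(s,12,6)
E
```

```text
t 11.7 tcp [0.5657 0.2879 0.1515] yaw -170.0 q6 -0.52 F [-0.7 -0.6 -2.5] grip 0.288
turn -0.06
phase 67.9 r 60.3 Ftan(resist +) 0.4 Frad -0.9
[0.12, -0.17] [0.14, -0.16] [0.15, -0.14] [0.17, -0.13] [0.18, -0.11] [0.19, -0.09] [0.2, -0.07] [0.2, -0.05] [0.21, -0.03] [0.21, -0.0] [0.21, 0.02] [0.21, 0.04]
```

Call:
{"method": "carry_out", "body": {"deltas": [[[0.12, -0.17, 0], 0, 1], [[0.14, -0.16, 0], 0, 1], [[0.15, -0.14, 0], 0, 1], [[0.17, -0.13, 0], 0, 1], [[0.18, -0.11, 0], 0, 1], [[0.19, -0.09, 0], 0, 1]]}}

```text
t: 12.2
tool_pos: [0.5961, 0.263, 0.1514]
tcp_rot: [0.766, -0.642, -0.018, 0.011]
force: [-3.4, -0.3, 0.1]
grip_width: 0.286
```

```bash
python3 - <<'E'
from cell import status
from h import *
s=status.get_state();go(s,None,190.4);plan(s,12,6)
E
```

```text
t 12.2 tcp [0.5961 0.263  0.1514] yaw -169.9 q6 -0.46 F [-3.4 -0.3  0.1] grip 0.286
turn -0.05
phase 30.3 r 61.5 Ftan(resist +) 1.5 Frad -3.1
[0.2, -0.06] [0.21, -0.04] [0.21, -0.02] [0.21, 0.0] [0.21, 0.02] [0.2, 0.05] [0.2, 0.07] [0.19, 0.09] [0.18, 0.11] [0.17, 0.13] [0.15, 0.14] [0.14, 0.16]
```

Call:
{"method": "carry_out", "body": {"deltas": [[[0.2, -0.05, 0], 0, 1], [[0.21, -0.03, 0], 0, 1], [[0.21, -0.01, 0], 0, 1], [[0.21, 0.01, 0], 0, 1], [[0.21, 0.03, 0], 0, 1], [[0.2, 0.05, 0], 0, 1], [[0.2, 0.07, 0], 0, 1], [[0.19, 0.09, 0], 0, 1], [[0.18, 0.11, 0], 0, 1], [[0.17, 0.13, 0], 0, 1], [[0.15, 0.14, 0], 0, 1], [[0.14, 0.16, 0], 0, 1]]}}

```text
t: 13.2
tool_pos: [0.5866, 0.188, 0.1514]
tcp_rot: [0.766, -0.643, -0.02, 0.008]
force: [-3.6, 5.9, -0.3]
grip_width: 0.285
```

```bash
python3 - <<'E'
from cell import status
from h import *
s=status.get_state();go(s,None,190.4);plan(s,16,6)
E
```

```text
t 13.2 tcp [0.5866 0.188  0.1514] yaw -170.0 q6 -0.36 F [-3.6  5.9 -0.3] grip 0.285
turn -0.05
phase -45.3 r 61.9 Ftan(resist +) 1.6 Frad -6.7
[0.11, 0.18] [0.09, 0.19] [0.07, 0.2] [0.05, 0.2] [0.03, 0.21] [0.01, 0.21] [-0.02, 0.21] [-0.04, 0.21] [-0.06, 0.2] [-0.08, 0.19] [-0.1, 0.18] [-0.12, 0.17] [-0.14, 0.16] [-0.15, 0.14] [-0.17, 0.13] [-0.18, 0.11]
```

Call:
{"method": "carry_out", "body": {"deltas": [[[0.09, 0.19, 0], 0, 1], [[0.07, 0.2, 0], 0, 1], [[0.05, 0.2, 0], 0, 1], [[0.03, 0.21, 0], 0, 1], [[0.01, 0.21, 0], 0, 1], [[-0.02, 0.21, 0], 0, 1], [[-0.04, 0.21, 0], 0, 1], [[-0.06, 0.2, 0], 0, 1], [[-0.08, 0.19, 0], 0, 1], [[-0.1, 0.18, 0], 0, 1], [[-0.12, 0.17, 0], 0, 1], [[-0.14, 0.16, 0], 0, 1]]}}

```text
t: 14.2
tool_pos: [0.5127, 0.181, 0.1517]
tcp_rot: [0.766, -0.643, -0.016, 0.006]
force: [5.2, -2.9, -8.0]
grip_width: 0.285
```

```bash
python3 - <<'E'
from cell import status
from h import *
s=status.get_state();go(s,None,190.4);plan(s,16,6)
E
```

```text
t 14.2 tcp [0.5127 0.181  0.1517] yaw -170.1 q6 -0.43 F [ 5.2 -2.9 -8. ] grip 0.285
turn -0.07
phase -120.8 r 59.3 Ftan(resist +) 6.0 Frad -0.2
[-0.14, 0.15] [-0.16, 0.14] [-0.17, 0.12] [-0.18, 0.1] [-0.19, 0.08] [-0.2, 0.06] [-0.21, 0.04] [-0.21, 0.02] [-0.21, -0.01] [-0.21, -0.03] [-0.2, -0.05] [-0.2, -0.07] [-0.19, -0.09] [-0.18, -0.11] [-0.17, -0.13] [-0.15, -0.14]
```

Call:
{"method": "carry_out", "body": {"deltas": [[[-0.15, 0.14, 0], 0, 1], [[-0.17, 0.13, 0], 0, 1], [[-0.18, 0.11, 0], 0, 1], [[-0.19, 0.09, 0], 0, 1], [[-0.2, 0.07, 0], 0, 1], [[-0.21, 0.05, 0], 0, 1], [[-0.21, 0.02, 0], 0, 1], [[-0.21, 0, 0], 0, 1], [[-0.21, -0.02, 0], 0, 1], [[-0.21, -0.04, 0], 0, 1]]}}

```text
t: 15.03
tool_pos: [0.4847, 0.2309, 0.1516]
tcp_rot: [0.766, -0.643, -0.011, 0.012]
force: [0.2, 2.2, -5.3]
grip_width: 0.285
```

```bash
python3 - <<'E'
from cell import status
from h import *
s=status.get_state();go(s,None,190.4);plan(s,16,6)
E
```

```text
t 15.03 tcp [0.4847 0.2309 0.1516] yaw -170.1 q6 -0.55 F [ 0.2  2.2 -5.3] grip 0.285
turn -0.07
phase -178.9 r 58.3 Ftan(resist +) -2.2 Frad -0.2
[-0.2, -0.04] [-0.2, -0.06] [-0.19, -0.08] [-0.18, -0.1] [-0.17, -0.12] [-0.16, -0.14] [-0.14, -0.16] [-0.12, -0.17] [-0.11, -0.18] [-0.09, -0.19] [-0.07, -0.2] [-0.04, -0.2] [-0.02, -0.21] [-0.0, -0.21] [0.02, -0.21] [0.04, -0.2]
```

Call:
{"method": "carry_out", "body": {"deltas": [[[-0.2, -0.05, 0], 0, 1], [[-0.2, -0.07, 0], 0, 1], [[-0.19, -0.09, 0], 0, 1], [[-0.18, -0.11, 0], 0, 1], [[-0.17, -0.13, 0], 0, 1], [[-0.15, -0.15, 0], 0, 1], [[-0.13, -0.16, 0], 0, 1], [[-0.12, -0.17, 0], 0, 1], [[-0.1, -0.18, 0], 0, 1], [[-0.08, -0.19, 0], 0, 1], [[-0.06, -0.2, 0], 0, 1], [[-0.03, -0.21, 0], 0, 1]]}}

```text
t: 16.03
tool_pos: [0.5302, 0.29, 0.1514]
tcp_rot: [0.766, -0.642, -0.008, 0.016]
force: [0.4, -4.2, -0.2]
grip_width: 0.287
```

```bash
sed -i 's/A=np.array(\[.543,.232\])/A=np.array([.5443,.2313])/' h.py; python3 - <<'E'
from cell import status
from h import *
s=status.get_state();go(s,None,190.4);plan(s,16,6)
E
```

```text
t 16.03 tcp [0.5302 0.29   0.1514] yaw -170.0 q6 -0.58 F [ 0.4 -4.2 -0.2] grip 0.287
turn -0.05
phase 103.5 r 60.4 Ftan(resist +) 0.6 Frad -4.2
[-0.0, -0.21] [0.02, -0.21] [0.04, -0.2] [0.06, -0.2] [0.08, -0.19] [0.1, -0.18] [0.12, -0.17] [0.14, -0.16] [0.15, -0.14] [0.17, -0.12] [0.18, -0.11] [0.19, -0.09] [0.2, -0.07] [0.2, -0.05] [0.21, -0.02] [0.21, -0.0]
```

Call:
{"method": "carry_out", "body": {"deltas": [[[0.01, -0.21, 0], 0, 1], [[0.03, -0.21, 0], 0, 1], [[0.05, -0.2, 0], 0, 1], [[0.07, -0.2, 0], 0, 1], [[0.09, -0.19, 0], 0, 1], [[0.11, -0.18, 0], 0, 1], [[0.13, -0.16, 0], 0, 1], [[0.15, -0.15, 0], 0, 1], [[0.16, -0.13, 0], 0, 1], [[0.18, -0.11, 0], 0, 1], [[0.19, -0.09, 0], 0, 1], [[0.2, -0.07, 0], 0, 1], [[0.2, -0.05, 0], 0, 1], [[0.21, -0.03, 0], 0, 1], [[0.21, -0.01, 0], 0, 1], [[0.21, 0.01, 0], 0, 1]]}}

```text
t: 17.37
tool_pos: [0.6051, 0.2337, 0.1513]
tcp_rot: [0.766, -0.642, -0.012, 0.015]
force: [-6.6, 1.0, 3.8]
grip_width: 0.286
```

```bash
python3 - <<'E'
from cell import status
from h import *
s=status.get_state();go(s,None,190.4);plan(s,20,6)
E
```

```text
t 17.37 tcp [0.6051 0.2337 0.1513] yaw -169.9 q6 -0.43 F [-6.6  1.   3.8] grip 0.286
turn -0.04
phase 2.3 r 60.9 Ftan(resist +) 1.2 Frad -6.6
[0.21, 0.04] [0.2, 0.06] [0.19, 0.08] [0.18, 0.1] [0.17, 0.12] [0.16, 0.14] [0.14, 0.15] [0.13, 0.17] [0.11, 0.18] [0.09, 0.19] [0.07, 0.2] [0.05, 0.2] [0.03, 0.21] [0.0, 0.21] [-0.02, 0.21] [-0.04, 0.21] [-0.06, 0.2] [-0.08, 0.19] [-0.1, 0.18] [-0.12, 0.17]
```

Call:
{"method": "carry_out", "body": {"deltas": [[[0.2, 0.06, 0], 0, 1], [[0.19, 0.08, 0], 0, 1], [[0.18, 0.1, 0], 0, 1], [[0.17, 0.12, 0], 0, 1], [[0.16, 0.14, 0], 0, 1], [[0.14, 0.16, 0], 0, 1], [[0.12, 0.17, 0], 0, 1], [[0.11, 0.18, 0], 0, 1], [[0.09, 0.19, 0], 0, 1], [[0.07, 0.2, 0], 0, 1], [[0.05, 0.2, 0], 0, 1], [[0.03, 0.21, 0], 0, 1], [[0.0, 0.21, 0], 0, 1], [[-0.02, 0.21, 0], 0, 1], [[-0.04, 0.21, 0], 0, 1], [[-0.06, 0.2, 0], 0, 1], [[-0.08, 0.19, 0], 0, 1], [[-0.1, 0.18, 0], 0, 1]]}}

```text
t: 18.87
tool_pos: [0.5195, 0.177, 0.1516]
tcp_rot: [0.766, -0.643, -0.009, 0.009]
force: [5.3, 0.8, -5.6]
grip_width: 0.284
```

```bash
python3 - <<'E'
from cell import status
from h import *
s=status.get_state();go(s,None,190.4);plan(s,20,6)
E
```

```text
t 18.87 tcp [0.5195 0.177  0.1516] yaw -170.0 q6 -0.43 F [ 5.3  0.8 -5.6] grip 0.284
turn -0.06
phase -114.6 r 59.7 Ftan(resist +) 4.5 Frad -2.9
[-0.13, 0.17] [-0.14, 0.15] [-0.16, 0.14] [-0.17, 0.12] [-0.18, 0.1] [-0.19, 0.08] [-0.2, 0.06] [-0.21, 0.04] [-0.21, 0.02] [-0.21, -0.01] [-0.21, -0.03] [-0.2, -0.05] [-0.2, -0.07] [-0.19, -0.09] [-0.18, -0.11] [-0.17, -0.13] [-0.15, -0.14] [-0.14, -0.16] [-0.12, -0.17] [-0.1, -0.18]
```

Call:
{"method": "carry_out", "body": {"deltas": [[[-0.14, 0.16, 0], 0, 1], [[-0.15, 0.14, 0], 0, 1], [[-0.17, 0.13, 0], 0, 1], [[-0.18, 0.11, 0], 0, 1], [[-0.19, 0.09, 0], 0, 1], [[-0.2, 0.07, 0], 0, 1], [[-0.21, 0.05, 0], 0, 1], [[-0.21, 0.02, 0], 0, 1], [[-0.21, 0, 0], 0, 1], [[-0.21, -0.02, 0], 0, 1], [[-0.2, -0.04, 0], 0, 1], [[-0.2, -0.06, 0], 0, 1], [[-0.19, -0.08, 0], 0, 1]]}}

```text
t: 19.95
tool_pos: [0.4861, 0.2444, 0.1515]
tcp_rot: [0.766, -0.642, -0.004, 0.015]
force: [0.5, 2.5, -2.2]
grip_width: 0.284
```

```bash
python3 - <<'E'
from cell import status
from h import *
s=status.get_state();go(s,None,190.4);plan(s,10,6)
E
```

```text
t 19.95 tcp [0.4861 0.2444 0.1515] yaw -169.9 q6 -0.58 F [ 0.5  2.5 -2.2] grip 0.284
turn -0.05
phase 167.3 r 59.7 Ftan(resist +) -2.6 Frad 0.1
[-0.19, -0.09] [-0.18, -0.11] [-0.17, -0.13] [-0.15, -0.14] [-0.14, -0.16] [-0.12, -0.17] [-0.1, -0.18] [-0.08, -0.19] [-0.06, -0.2] [-0.04, -0.21]
```

Call:
{"method": "carry_out", "body": {"deltas": [[[-0.18, -0.1, 0], 0, 1], [[-0.17, -0.12, 0], 0, 1], [[-0.16, -0.14, 0], 0, 1], [[-0.15, -0.15, 0], 0, 1], [[-0.13, -0.17, 0], 0, 1]]}}

```text
t: 20.37
tool_pos: [0.503, 0.2746, 0.1514]
tcp_rot: [0.767, -0.641, -0.003, 0.016]
force: [-1.6, -0.2, 1.4]
grip_width: 0.284
```

```bash
python3 - <<'E'
from cell import status
from h import *
s=status.get_state();go(s,None,190.4);plan(s,10,6)
E
```

```text
t 20.37 tcp [0.503  0.2746 0.1514] yaw -169.8 q6 -0.6 F [-1.6 -0.2  1.4] grip 0.284
turn -0.02
phase 133.7 r 59.8 Ftan(resist +) 1.3 Frad 0.9
[-0.11, -0.18] [-0.09, -0.19] [-0.07, -0.2] [-0.04, -0.2] [-0.02, -0.21] [-0.0, -0.21] [0.02, -0.21] [0.04, -0.2] [0.06, -0.2] [0.08, -0.19]
```

Call:
{"method": "carry_out", "body": {"deltas": [[[-0.1, -0.19, 0], 0, 1], [[-0.07, -0.2, 0], 0, 1], [[-0.05, -0.2, 0], 0, 1], [[-0.03, -0.21, 0], 0, 1]]}}

```text
t: 20.7
tool_pos: [0.5271, 0.2888, 0.1514]
tcp_rot: [0.767, -0.641, -0.004, 0.015]
force: [-2.3, 1.3, 1.1]
grip_width: 0.281
```

```bash
python3 - <<'E'
from cell import status
from h import *
s=status.get_state();go(s,None,190.4);plan(s,10,6)
E
```

```text
t 20.7 tcp [0.5271 0.2888 0.1514] yaw -169.8 q6 -0.59 F [-2.3  1.3  1.1] grip 0.281
turn -0.02
phase 106.7 r 60.0 Ftan(resist +) 1.8 Frad 1.9
[-0.01, -0.21] [0.01, -0.21] [0.03, -0.21] [0.05, -0.2] [0.07, -0.2] [0.09, -0.19] [0.11, -0.18] [0.13, -0.16] [0.15, -0.15] [0.16, -0.13]
```

Call:
{"method": "carry_out", "body": {"deltas": [[[0, -0.21, 0], 0, 1], [[0.02, -0.21, 0], 0, 1], [[0.04, -0.2, 0], 0, 1], [[0.06, -0.2, 0], 0, 1]]}}

```text
t: 21.03
tool_pos: [0.5556, 0.2905, 0.1514]
tcp_rot: [0.768, -0.641, -0.004, 0.015]
force: [-0.7, 0.5, 2.8]
grip_width: 0.289
```

```bash
python3 - <<'E'
from cell import status
from h import *
s=status.get_state();go(s,None,190.4);plan(s,10,6)
E
```

```text
t 21.03 tcp [0.5556 0.2905 0.1514] yaw -169.7 q6 -0.56 F [-0.7  0.5  2.8] grip 0.289
turn -0.02
phase 79.2 r 60.2 Ftan(resist +) 0.8 Frad 0.4
[0.09, -0.19] [0.1, -0.18] [0.12, -0.17] [0.14, -0.16] [0.16, -0.14] [0.17, -0.12] [0.18, -0.1] [0.19, -0.08] [0.2, -0.06] [0.2, -0.04]
```

Call:
{"method": "carry_out", "body": {"deltas": [[[0.1, -0.18, 0], 0, 1], [[0.12, -0.17, 0], 0, 1], [[0.14, -0.16, 0], 0, 1], [[0.15, -0.15, 0], 0, 1]]}}

```text
t: 21.37
tool_pos: [0.5816, 0.2786, 0.1514]
tcp_rot: [0.768, -0.641, -0.003, 0.013]
force: [-1.2, 1.4, 1.9]
grip_width: 0.287
```

```bash
python3 - <<'E'
from cell import status
from h import *
s=status.get_state();go(s,None,190.4);plan(s,10,6)
E
```

```text
t 21.37 tcp [0.5816 0.2786 0.1514] yaw -169.7 q6 -0.52 F [-1.2  1.4  1.9] grip 0.287
turn -0.02
phase 51.7 r 60.3 Ftan(resist +) 1.8 Frad 0.3
[0.16, -0.13] [0.18, -0.11] [0.19, -0.09] [0.2, -0.07] [0.2, -0.05] [0.21, -0.03] [0.21, -0.01] [0.21, 0.01] [0.21, 0.03] [0.2, 0.06]
```

Call:
{"method": "carry_out", "body": {"deltas": [[[0.17, -0.12, 0], 0, 1], [[0.18, -0.1, 0], 0, 1], [[0.19, -0.08, 0], 0, 1], [[0.2, -0.06, 0], 0, 1]]}}

```text
t: 21.7
tool_pos: [0.599, 0.2566, 0.1515]
tcp_rot: [0.767, -0.641, -0.003, 0.012]
force: [1.1, 1.4, 2.2]
grip_width: 0.289
```

```bash
python3 - <<'E'
from cell import status
from h import *
s=status.get_state();go(s,None,190.4);plan(s,10,6)
E
```

```text
t 21.7 tcp [0.599  0.2566 0.1515] yaw -169.8 q6 -0.47 F [1.1 1.4 2.2] grip 0.289
turn -0.02
phase 24.9 r 60.3 Ftan(resist +) 0.8 Frad 1.6
[0.21, -0.04] [0.21, -0.02] [0.21, 0.0] [0.21, 0.02] [0.2, 0.04] [0.2, 0.07] [0.19, 0.09] [0.18, 0.11] [0.17, 0.12] [0.15, 0.14]
```

Call:
{"method": "carry_out", "body": {"deltas": [[[0.21, -0.04, 0], 0, 1], [[0.21, -0.02, 0], 0, 1], [[0.21, 0, 0], 0, 1], [[0.21, 0.02, 0], 0, 1]]}}

```text
t: 22.03
tool_pos: [0.6047, 0.2284, 0.1514]
tcp_rot: [0.767, -0.641, -0.003, 0.014]
force: [-1.6, 1.6, 2.8]
grip_width: 0.288
```

```bash
python3 - <<'E'
from cell import status
from h import *
s=status.get_state();go(s,None,190.4);plan(s,10,6)
E
```

```text
t 22.03 tcp [0.6047 0.2284 0.1514] yaw -169.8 q6 -0.43 F [-1.6  1.6  2.8] grip 0.288
turn -0.03
phase -2.8 r 60.5 Ftan(resist +) 1.5 Frad -1.7
[0.2, 0.06] [0.19, 0.08] [0.18, 0.1] [0.17, 0.12] [0.16, 0.13] [0.15, 0.15] [0.13, 0.16] [0.11, 0.18] [0.09, 0.19] [0.07, 0.2]
```

Call:
{"method": "carry_out", "body": {"deltas": [[[0.2, 0.06, 0], 0, 1], [[0.19, 0.08, 0], 0, 1], [[0.18, 0.1, 0], 0, 1], [[0.17, 0.12, 0], 0, 1]]}}

```text
t: 22.37
tool_pos: [0.5981, 0.2037, 0.1515]
tcp_rot: [0.767, -0.642, -0.004, 0.011]
force: [1.4, 8.4, -2.3]
grip_width: 0.289
```

```bash
python3 - <<'E'
from cell import status
from h import *
s=status.get_state();go(s,None,190.4);plan(s,10,6)
E
```

```text
t 22.37 tcp [0.5981 0.2037 0.1515] yaw -169.9 q6 -0.41 F [ 1.4  8.4 -2.3] grip 0.289
turn -0.04
phase -27.1 r 60.4 Ftan(resist +) 8.1 Frad -2.6
[0.16, 0.14] [0.14, 0.15] [0.13, 0.17] [0.11, 0.18] [0.09, 0.19] [0.07, 0.2] [0.05, 0.2] [0.03, 0.21] [0.01, 0.21] [-0.02, 0.21]
```

Resistance of 8 N at phase −27°, well away from the heavy spot at about −120°, so this is the stop. I push on in small steps.

Call:
{"method": "carry_out", "body": {"deltas": [[[0.15, 0.14, 0], 0, 1]]}}

```text
t: 22.45
tool_pos: [0.596, 0.2005, 0.1516]
tcp_rot: [0.767, -0.642, -0.004, 0.007]
force: [5.1, 9.5, -3.2]
grip_width: 0.284
```

```bash
python3 - <<'E'
from cell import status
from h import *
s=status.get_state();plan(s,4,3)
E
```

```text
phase -30.7 r 60.2 Ftan(resist +) 10.8 Frad -0.4
[0.08, 0.07] [0.07, 0.07] [0.07, 0.08] [0.07, 0.08]
```

Call:
{"method": "carry_out", "body": {"deltas": [[[0.1, 0.1, 0], 0, 1], [[0.05, 0.05, 0], 0, 1]]}}

```text
t: 22.62
tool_pos: [0.5954, 0.1997, 0.1516]
tcp_rot: [0.767, -0.641, -0.003, -0.0]
force: [5.7, 8.7, -3.1]
grip_width: 0.285
```

```bash
python3 - <<'E'
from cell import status
from h import *
s=status.get_state();plan(s,3,3)
E
```

```text
phase -31.7 r 60.0 Ftan(resist +) 10.4 Frad 0.3
[0.08, 0.07] [0.07, 0.08] [0.07, 0.08]
```

Call:
{"method": "carry_out", "body": {"deltas": [[[0.16, 0.16, 0], 0, 1], [[0.16, 0.16, 0], 0, 1]]}}

```text
t: 22.78
tool_pos: [0.5921, 0.1951, 0.1516]
tcp_rot: [0.768, -0.64, -0.001, -0.009]
force: [7.6, 12.5, -3.6]
grip_width: 0.283
```

```bash
python3 - <<'E'
from cell import status
from h import *
s=status.get_state();plan(s,3,3)
E
```

```text
phase -37.2 r 60.0 Ftan(resist +) 14.5 Frad -1.5
[0.07, 0.08] [0.06, 0.08] [0.06, 0.09]
```

Call:
{"method": "carry_out", "body": {"deltas": [[[0.08, 0.09, 0], 0, 1], [[0.07, 0.08, 0], 0, 1], [[0.07, 0.08, 0], 0, 1]]}}

```text
t: 23.03
tool_pos: [0.593, 0.196, 0.1512]
tcp_rot: [0.77, -0.638, 0.001, -0.022]
force: [8.6, 11.1, -2.0]
grip_width: 0.286
```

```bash
python3 - <<'E'
from cell import status
from h import *
s=status.get_state();plan(s,3,3)
E
```

```text
phase -35.9 r 60.2 Ftan(resist +) 14.0 Frad 0.4
[0.07, 0.08] [0.07, 0.08] [0.06, 0.08]
```

Call:
{"method": "carry_out", "body": {"deltas": [[[0.09, 0.11, 0], 0, 1], [[0.08, 0.1, 0], 0, 1], [[0.08, 0.1, 0], 0, 1]]}}

```text
t: 23.28
tool_pos: [0.5921, 0.195, 0.1512]
tcp_rot: [0.771, -0.636, 0.004, -0.032]
force: [11.9, 9.7, -8.1]
grip_width: 0.288
```

```bash
python3 - <<'E'
from cell import status
from h import *
s=status.get_state();th=ph(s);plan(s,4,-5)
E
```

```text
phase -37.2 r 60.0 Ftan(resist +) 14.9 Frad 3.6
phase -37.2 r 60.0 Ftan(resist +) 14.9 Frad 3.6
[-0.12, -0.12] [-0.13, -0.11] [-0.14, -0.1] [-0.15, -0.09]
```

Leaned at 14–15 N for about 0.5 s. Now I ease back.

Call:
{"method": "carry_out", "body": {"deltas": [[[-0.11, -0.11, 0], 0, 1], [[-0.12, -0.1, 0], 0, 1], [[-0.13, -0.1, 0], 0, 1]]}}

```text
t: 23.53
tool_pos: [0.6002, 0.2085, 0.1509]
tcp_rot: [0.772, -0.635, 0.005, -0.031]
force: [3.3, 2.3, 2.6]
grip_width: 0.285
```

```bash
python3 - <<'E'
from cell import status
from h import *
s=status.get_state();plan(s,4,-3)
E
```

```text
phase -22.2 r 60.3 Ftan(resist +) 3.3 Frad 2.2
[-0.09, -0.06] [-0.09, -0.05] [-0.09, -0.05] [-0.1, -0.04]
```

Call:
{"method": "carry_out", "body": {"deltas": [[[-0.09, -0.06, 0], 0, 1], [[-0.04, -0.02, 0], 0, 1], [[0, 0, 0], 0, 1]]}}

```text
t: 23.78
tool_pos: [0.6012, 0.2109, 0.1508]
tcp_rot: [0.773, -0.634, 0.006, -0.027]
force: [3.4, 2.0, 1.9]
grip_width: 0.284
```

```bash
python3 - <<'E'
from cell import status
from h import *
s=status.get_state();plan(s,4,-3)
E
```

```text
phase -19.7 r 60.4 Ftan(resist +) 3.1 Frad 2.5
[-0.09, -0.05] [-0.09, -0.05] [-0.1, -0.04] [-0.1, -0.04]
```

Call:
{"method": "carry_out", "body": {"deltas": [[[-0.12, -0.06, 0], 0, 1], [[-0.1, -0.05, 0], 0, 1], [[0, 0, 0], 0, 1], [[0, 0, 0], 0, 1]]}}

```text
t: 24.12
tool_pos: [0.6023, 0.2145, 0.1509]
tcp_rot: [0.773, -0.634, 0.007, -0.023]
force: [2.9, -0.9, 2.3]
grip_width: 0.284
```

```bash
python3 - <<'E'
from cell import status
from h import *
s=status.get_state();plan(s,4,-3)
E
```

```text
phase -16.1 r 60.4 Ftan(resist +) -0.1 Frad 3.0
[-0.09, -0.05] [-0.1, -0.04] [-0.1, -0.04] [-0.1, -0.03]
```

Call:
{"method": "carry_out", "body": {"deltas": [[[0, 0, 0], 0, 0.3], [[0, 0, 0], 0, 0], [[0, 0, 0], 0, -0.4], [[0, 0, 0], 0, -0.7], [[0, 0, 0], 0, -0.7], [[0, 0, 0], 0, -0.7], [[0, 0, -0.3], 0, -0.7], [[0, 0, -0.6], 0, -0.7], [[0, 0, -0.8], 0, -0.7], [[0, 0, -0.8], 0, -0.7], [[0, 0, -0.8], 0, -0.7], [[0, 0, -0.8], 0, -0.7], [[0, 0, 0], 0, -0.7]]}}

```text
t: 25.2
tool_pos: [0.5947, 0.2111, 0.2794]
tcp_rot: [0.773, -0.635, 0.005, -0.023]
force: [0.4, 0.1, 1.6]
grip_width: 0.848
```

Call:
{"method": "carry_out", "body": {"deltas": [[[0.7, 0, 0], 0, -0.7], [[0.8, 0, 0], 0, -0.7], [[0.8, 0, 0], 0, -0.7], [[0.8, 0, 0], 0, -0.7], [[0.8, 0, 0], 0, -0.7], [[0.8, 0, 0], 0, -0.7], [[0, 0, 0], 0, -0.7], [[0, 0, 0], 0, -0.7]]}}

```text
t: 25.87
tool_pos: [0.6238, 0.0692, 0.284]
tcp_rot: [0.774, -0.633, 0.007, -0.029]
force: [-0.5, 1.1, 0.9]
grip_width: 0.85
```

```bash
python3 - <<'E'
from cell import status,eyes
from h import *
import cv2
s=status.get_state();go(s,None)
b=eyes.get_image("top");a=eyes.get_image("wrist");sc=eyes.get_image("scene");w=eyes.camera_model("wrist")
np.savez("pics/w6.npz",a=a,**w)
f=lambda i,k:cv2.resize(i,None,fx=k,fy=k,interpolation=cv2.INTER_CUBIC)
L=f(b[140:290,150:350],2);R=f(sc[185:335,180:380],2)
cv2.imwrite("pics/f.png",np.hstack([L,R])[:,:,::-1]);cv2.imwrite("pics/w6.png",a[:,:,::-1])
E
```

```text
t 25.87 tcp [0.6238 0.0692 0.284 ] yaw -168.6 q6 -0.15 F [-0.5  1.1  0.9] grip 0.85
```

View pics/w6.png

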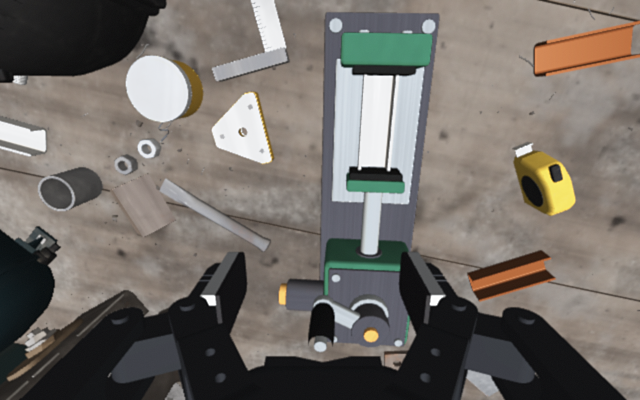

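View pics/f.png

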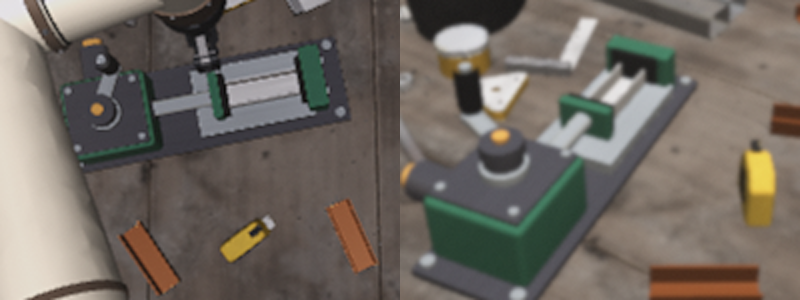

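The channel sits flat and straight between both pads, at (378,120) in the wrist view. The moving jaw's pad is against its end at (375,173), the grip is free at (320,330), and the tape and square have not moved. Handing in.

```bash
python3 -c "
from cell import arm;print(arm.sign_off())"
```

```text
the job is handed in; nothing more can be done
None
```

I laid the bright channel on the clamp bed, open side up. I then cranked clockwise about 2.3 turns at roughly five seconds a turn, leaned on the stop, eased back until slack, let go and handed the job in at about 26 s. No verdict was reported.

- **Placing:** just before release the piece measured about 2 mm from the nest both across and along the clamp.
- **Cranking:** the heavy spot read about 6 N, at roughly the same place in each turn. The stop first showed as 8 N, well away from that spot.
- **Leaning on the stop:** the push held at 14–15 N for about half a second. The highest reading was 14.9 N.
- **Letting go:** the tangential force was about 0 N when I opened the fingers.
- **Last pictures:** the piece is straight and held at both ends by the pads. The grip is free, and the tape and square look unmoved.

**Not measured:** I judged the jaw being home and the clamping force only from the felt stop and the pictures. The hub twist at the stop (about 0.35 rad) is worked out from force and crank angle. The tool had tilted about 3° by the end, with no visible effect.

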